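# Plunger check of three dispenser cartridges

## Robot

A 6-joint arm with a two-finger parallel gripper is mounted at the origin on the work surface. World frame = base frame: x ahead of the robot, y to its left, z up, the work surface at z = 0. Lengths are in m, angles in rad, forces in N, time in s.
With the tool pointing down it reaches from about 0.25 to 0.725 m from the base axis. Payload 4 kg.
Tool frame: the origin (TCP) lies on the centre line of the jaws, within the pads' length; the fingertips stand ahead of it and the grasp point (between the pads) lies 11 mm behind it (bot.tip_extent is the z of the fingertips in the tool frame, in m); z points along the fingers, y is the direction in which the jaws open and shut (so a half turn about z gives the same grasp; the last joint's range is limited). The gripper opens to 85 mm and grips with 20 to 120 N. Pads are 22 mm wide; open, the fingers measure 114 mm over their backs; the gripper's body (76 mm by 85 mm) begins 54 mm behind the grasp point. The pads swing forward as they close: fully open they stand 13 mm farther back than shut.
Start: joints at [1.288, 0.241, 0.005, 1.335, 0, 1.571], TCP at [0.14, 0.48, 0.239] pointing down, gripper open.
Joint ranges: [-2.72, 2.72], [-1.05, 1.87], [-1.09, 1.28], [-1.99, 2.15], [-1.42, 1.44], [-3.14, 3.14]. Speed limits (rad/s): [2.79, 2.79, 3.14, 3.14, 3.14, 3.14].

## Interface

Orientations are given as a unit quaternion [x, y, z, w].
In Python, from workcell import bot gives the robot as it stands.
- The arm moves only by the shell command python3 -m jog 'ROWS'. ROWS is JSON, a list that holds one entry, the list of rows, each a list of 7 numbers: the shift along the world's x, y, z in m, then the turn, a rotation vector about the world's x, y, z in degrees, then the closure in counts, from 0 (fully open) to 255 (shut). In form: [[[tx, ty, tz, ax, ay, az, fingers], ...]]. A call has 1 to 10 rows; each row is the pose to reach, as a shift and turn from the pose commanded when the call began; what a row does not reach only later rows make up. A row lasts 1/12 s, in which the tool goes at most 41.7 mm and 7.16 degrees, less where a joint would pass 70% of its speed; a pose out of reach is approached as far as the arm can. A call with a gripper value outside its range is refused whole. The fingers move at their own pace and stop on an object; the grip force is fixed at half the most. Time passes only in rows, so rows that repeat a pose let the fingers close. It gives the time, the measured TCP pose, the force and the opening at its end, in the units of the state.
- bot.get_obs(): the state, without advancing time (a new reading comes with each control period).
- bot.camera(name): name is "scene" or "top"; returns the picture (384x512x3 uint8, blue, green, red); there is no depth.
- bot.camera_model(name): a dict with "K" (3x3 intrinsics, pixels), "T" (4x4, takes a point from camera to world coordinates). Camera axes: x right, y down, z forward; pixel columns grow to the right and rows downward; lengths in m; the calibration is good to about 2 mm. A picture is of the moment at which its call begins. camera_model takes no time and is no camera call.
- bot.job_done(): hands the job in, once; it reports no verdict.
The state is a dict: "clock": time; "joint_pos": joint angles; "joint_vel": joint speeds; "tau": joint torques, N m; "eef_pos": TCP position; "tool_rot": TCP orientation; "ft_force": force on the tool from outside, world axes, zero at the start; "ft_torque": the same for the moment, N m; "grip_width": finger opening in m.
Only numpy, scipy, OpenCV 4.12 (cv2) and the standard library are available. Lean on these libraries where they do the work, as an engineer would, in place of code of your own. Each camera call takes 0.05 s, during which the arm holds its last target. There are 200 camera calls.

## Task

One of the three dispenser cartridges in the blue rack is jammed, and only the feel of its plunger tells which. Press every plunger: the sound ones go fully home and their cartridges stay standing in the rack; the one that pushes back harder partway down is to be pressed only to that point, not forced home, and its cartridge put in the yellow tray. Never bear down on a cartridge with more than about 20 N, and leave the other things on the bench where they are.

Things in the scene. Friction and masses are not known exactly. Their poses are not given: they have to be found in the camera images.
- rack: Blue block, 60 x 220 x 40 mm, fixed to the bench, holding three upright cartridges in a row along its y axis (at -72, 0, +72 mm). Origin: centre of its underside, z up. Its holes are 35 mm wide with their floor 6 mm above the bench. Its position and yaw (up to 0.4 rad) vary.
- reject_tray: Yellow open-topped reject tray, 160 x 160 x 85 mm outside, 4 mm walls and floor, fixed. Origin: centre of its underside. Its position and yaw vary.
- cartridge_a: One of three identical-looking loose dispenser cartridges: white round barrel with blue bands, 30 mm diameter, 95 mm tall, flat foot, about 0.16 kg with its plunger. Origin: centre of its foot, z up along the barrel to the plunger. Stands loosely (2.5 mm all round) on its hole floor, 61 mm of barrel above the rack. Grip it across the barrel.
- cartridge_a_mid (a point): Middle of the barrel of cartridge_a, on its axis, 47.5 mm above its foot.
- plunger_a_top (a point): Centre of the top face of the plunger of cartridge_a: an orange disc 28 mm across and 8 mm thick on a 10 mm white rod. The top face is 130.5 mm above the cartridge's foot when the plunger is fully out and 107 mm when fully home, the disc's underside then 4 mm above the barrel's end.
- plunger_a (a joint): How far this plunger is pushed in, m; starts at 0 to 0.005. It slides with a steady 4 N drag until it meets something, then needs 10 N at once and 1.6 N more per mm. A sound one meets only its rubber stop, at 0.0235 (fully home; hard limit at 0.027). The jammed one meets a blockage at about 0.010. Both stay about where they are left. Which is jammed varies, unseen.
- cartridge_b: One of three identical-looking loose dispenser cartridges: white round barrel with blue bands, 30 mm diameter, 95 mm tall, flat foot, about 0.16 kg with its plunger. Origin: centre of its foot, z up along the barrel to the plunger. Stands loosely (2.5 mm all round) on its hole floor, 61 mm of barrel above the rack. Grip it across the barrel.
- cartridge_b_mid (a point): Middle of the barrel of cartridge_b, on its axis, 47.5 mm above its foot.
- plunger_b_top (a point): Centre of the top face of the plunger of cartridge_b: an orange disc 28 mm across and 8 mm thick on a 10 mm white rod. The top face is 130.5 mm above the cartridge's foot when the plunger is fully out and 107 mm when fully home, the disc's underside then 4 mm above the barrel's end.
- plunger_b (a joint): How far this plunger is pushed in, m; starts at 0 to 0.005. It slides with a steady 4 N drag until it meets something, then needs 10 N at once and 1.6 N more per mm. A sound one meets only its rubber stop, at 0.0235 (fully home; hard limit at 0.027). The jammed one meets a blockage at about 0.010. Both stay about where they are left. Which is jammed varies, unseen.
- cartridge_c: One of three identical-looking loose dispenser cartridges: white round barrel with blue bands, 30 mm diameter, 95 mm tall, flat foot, about 0.16 kg with its plunger. Origin: centre of its foot, z up along the barrel to the plunger. Stands loosely (2.5 mm all round) on its hole floor, 61 mm of barrel above the rack. Grip it across the barrel.
- cartridge_c_mid (a point): Middle of the barrel of cartridge_c, on its axis, 47.5 mm above its foot.
- plunger_c_top (a point): Centre of the top face of the plunger of cartridge_c: an orange disc 28 mm across and 8 mm thick on a 10 mm white rod. The top face is 130.5 mm above the cartridge's foot when the plunger is fully out and 107 mm when fully home, the disc's underside then 4 mm above the barrel's end.
- plunger_c (a joint): How far this plunger is pushed in, m; starts at 0 to 0.005. It slides with a steady 4 N drag until it meets something, then needs 10 N at once and 1.6 N more per mm. A sound one meets only its rubber stop, at 0.0235 (fully home; hard limit at 0.027). The jammed one meets a blockage at about 0.010. Both stay about where they are left. Which is jammed varies, unseen.
- vial_0: Bystander: small capped glass vial, 28 mm across, 50 mm tall, near the rack. Origin: centre of its underside.
- vial_1: Bystander: second small capped glass vial, 28 mm across, 50 mm tall, near the rack. Origin: centre of its underside.
- reagent_bottle: Bystander: amber bottle with blue cap, 56 mm across, 110 mm tall. Origin: centre of its underside.
- timer: Bystander: flat white bench timer, 60 x 70 x 20 mm. Origin: centre of its underside.
- marker: Bystander: black-capped marker lying down, 130 mm long (its x axis), 13 mm thick. Origin: centre of its underside.
There are look-alikes about, which are no part of the job. What is shaped like the cartridge_b but purple is not meant. What is shaped like the cartridge_c but purple or red is not meant.

How it is judged:
At the end, for the whole second after the job is handed in: Two cartridges stand in the rack holes, upright within 0.15 rad, plungers in at least 21.5 of their 23.5 mm; the third, its plunger pressed in 8 to 20 mm, is inside the yellow tray, its barrel's middle between the walls and below 75 mm; all at rest ((((value of joint plunger_a between 0.008 and 0.02 m and x of cartridge_a_mid in the frame of reject_tray between -0.076 and 0.076 m and y of cartridge_a_mid in the frame of reject_tray between -0.076 and 0.076 m and z of cartridge_a_mid in the frame of reject_tray between 0 and 0.075 m and linear speed of cartridge_a below 0.02 m/s) and (value of joint plunger_b above 0.0215 m and angle between cartridge_b's own z axis and vertical below 0.15 rad and z of cartridge_b in the frame of rack between 0 and 0.012 m and x of cartridge_b in the frame of rack between -0.02 and 0.02 m and y of cartridge_b in the frame of rack between -0.1 and 0.1 m and linear speed of cartridge_b below 0.02 m/s) and (value of joint plunger_c above 0.0215 m and angle between cartridge_c's own z axis and vertical below 0.15 rad and z of cartridge_c in the frame of rack between 0 and 0.012 m and x of cartridge_c in the frame of rack between -0.02 and 0.02 m and y of cartridge_c in the frame of rack between -0.1 and 0.1 m and linear speed of cartridge_c below 0.02 m/s)) or ((value of joint plunger_a above 0.0215 m and angle between cartridge_a's own z axis and vertical below 0.15 rad and z of cartridge_a in the frame of rack between 0 and 0.012 m and x of cartridge_a in the frame of rack between -0.02 and 0.02 m and y of cartridge_a in the frame of rack between -0.1 and 0.1 m and linear speed of cartridge_a below 0.02 m/s) and (value of joint plunger_b between 0.008 and 0.02 m and x of cartridge_b_mid in the frame of reject_tray between -0.076 and 0.076 m and y of cartridge_b_mid in the frame of reject_tray between -0.076 and 0.076 m and z of cartridge_b_mid in the frame of reject_tray between 0 and 0.075 m and linear speed of cartridge_b below 0.02 m/s) and (value of joint plunger_c above 0.0215 m and angle between cartridge_c's own z axis and vertical below 0.15 rad and z of cartridge_c in the frame of rack between 0 and 0.012 m and x of cartridge_c in the frame of rack between -0.02 and 0.02 m and y of cartridge_c in the frame of rack between -0.1 and 0.1 m and linear speed of cartridge_c below 0.02 m/s)) or ((value of joint plunger_a above 0.0215 m and angle between cartridge_a's own z axis and vertical below 0.15 rad and z of cartridge_a in the frame of rack between 0 and 0.012 m and x of cartridge_a in the frame of rack between -0.02 and 0.02 m and y of cartridge_a in the frame of rack between -0.1 and 0.1 m and linear speed of cartridge_a below 0.02 m/s) and (value of joint plunger_b above 0.0215 m and angle between cartridge_b's own z axis and vertical below 0.15 rad and z of cartridge_b in the frame of rack between 0 and 0.012 m and x of cartridge_b in the frame of rack between -0.02 and 0.02 m and y of cartridge_b in the frame of rack between -0.1 and 0.1 m and linear speed of cartridge_b below 0.02 m/s) and (value of joint plunger_c between 0.008 and 0.02 m and x of cartridge_c_mid in the frame of reject_tray between -0.076 and 0.076 m and y of cartridge_c_mid in the frame of reject_tray between -0.076 and 0.076 m and z of cartridge_c_mid in the frame of reject_tray between 0 and 0.075 m and linear speed of cartridge_c below 0.02 m/s)))); the robot touches nothing.
It fails at once if a cartridge is pressed into the rack with more than 22 N (contact force between any of cartridge_a, cartridge_b, cartridge_c and rack above 22 N).
It fails at once if a bystander is moved by more than 30 mm (distance of any of vial_0, vial_1, reagent_bottle, timer, marker from where it was at the start of the episode above 0.03 m).
It also fails if it takes over 69 s, if anything falls off the work surface, if the arm or the gripper's body presses on something with over 40 N, if the wrist force passes 120 N, or if a joint passes its speed limit or range.

## Working session

There is one attempt and no reset: what is moved stays moved. The work goes in short steps, Python scripts to look and compute and a shell command to move; the robot and the scene stay as the last step left them, time stands still between calls to the robot, and variables do not carry over. Pictures are saved under pics/ and viewed, about 8 in all and at most 12, crops included, and the job is handed in when it is done.

```bash
mkdir -p pics
python3 - <<'E'
from workcell import bot
import cv2
for n in("scene","top"):
    cv2.imwrite(f"pics/{n}0.png",bot.camera(n)); m=bot.camera_model(n); print(n,m["K"],m["T"])
o=bot.get_obs(); print(o, bot.tip_extent)
E
```

```text
scene [[478.91348272   0.         256.11479803]
 [  0.         478.91348272 191.16435116]
 [  0.           0.           1.        ]] [[-0.37889092  0.69003442 -0.61667996  1.3171104 ]
 [ 0.92540942  0.28803597 -0.24627765  0.41738507]
 [ 0.00768595 -0.66399381 -0.74769856  1.1115591 ]
 [ 0.          0.          0.          1.        ]]
top [[423.63223145   0.         252.85112218]
 [  0.         423.63223145 193.59112608]
 [  0.           0.           1.        ]] [[ 0.00274678 -0.9973626   0.07252786  0.4278751 ]
 [-0.99979437 -0.00128177  0.02023808  0.05430738]
 [-0.02009174 -0.07256854 -0.99716103  1.16839263]
 [ 0.          0.          0.          1.        ]]
{'clock': 0.1, 'joint_pos': array([1.28796519e+00, 2.41326063e-01, 3.82591096e-03, 1.33520658e+00,
       8.37421574e-06, 1.57078061e+00]), 'joint_vel': array([ 0.00069743, -0.00161088,  0.00270737, -0.00048822,  0.00129269,
        0.00035314]), 'tau': array([-2.14988368e-04, -3.73138583e+01,  2.53009397e+01,  1.08672353e-02,
       -1.88445722e-05, -1.72517002e-05]), 'eef_pos': array([0.13937649, 0.47958873, 0.23849515]), 'tool_rot': array([ 1.40936856e-01,  9.90018126e-01, -9.45074123e-04, -1.38783203e-04]), 'ft_force': array([-0.09840167,  0.57139658,  1.34696774]), 'ft_torque': array([-0.00156526, -0.00421522, -0.01110733]), 'grip_width': 0.08566371132696321} 0.008
```

View pics/scene0.png

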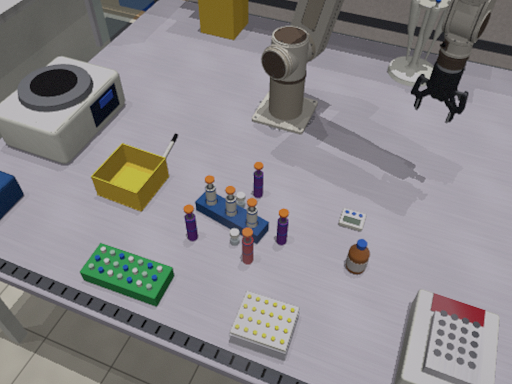

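View pics/top0.png

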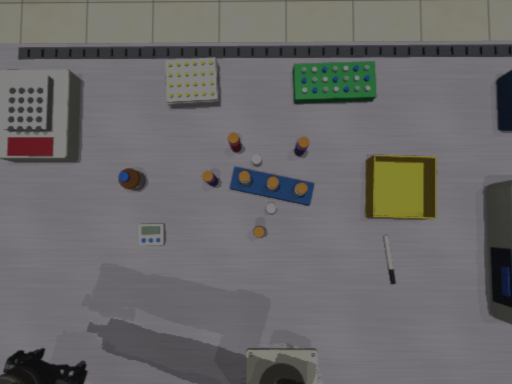

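The top view shows the rack at about (272,186), with orange plungers at (245,177), (273,184) and (301,189). The vials are at (256,160) and (271,208), and the look-alikes at (302,147), (235,142), (210,178) and (259,232). The yellow tray is at (401,187). The scene view agrees with this. Next I measure.

```bash
cat > h.py <<'E'
import cv2,numpy as np
from workcell import bot
def ray(n,uv):
    m=bot.camera_model(n);K=np.array(m["K"]);T=np.array(m["T"])
    d=T[:3,:3]@np.linalg.solve(K,[uv[0],uv[1],1.]);return T[:3,3],d/np.linalg.norm(d)
def onz(n,uv,z):
    o,d=ray(n,uv);return o+d*(z-o[2])/d[2]
def tri(a,b):
    (o1,d1),(o2,d2)=ray("top",a),ray("scene",b)
    s=np.linalg.lstsq(np.c_[d1,-d2],o2-o1,rcond=None)[0]
    p,q=o1+s[0]*d1,o2+s[1]*d2;return (p+q)/2,np.linalg.norm(p-q)
def blobs(im,lo,hi,amin=15):
    m=cv2.inRange(cv2.cvtColor(im,cv2.COLOR_BGR2HSV),lo,hi)
    n,l,s,c=cv2.connectedComponentsWithStats(m);return [(c[i].round(1),s[i,4],s[i,:4]) for i in range(1,n) if s[i,4]>=amin],l
E
python3 - <<'E'
from h import *
t=cv2.imread("pics/top0.png");s=cv2.imread("pics/scene0.png")
O=((5,150,150),(18,255,255))
for n,im in(("top",t),("scene",s)):
    print(n,"orange",[(list(c),a,list(r)) for c,a,r in blobs(im,*O)[0]])
b,l=blobs(t,(100,150,80),(125,255,255),300)
for c,a,r in b: print("blue",c,a,r)
for nm,lo,hi,z in(("rack",(100,150,60),(125,255,255),.04),("tray",(20,120,60),(35,255,255),.085)):
    m=cv2.inRange(cv2.cvtColor(t,cv2.COLOR_BGR2HSV),lo,hi); m[:,:] *= 1
    m[:120]=0;m[240:]=0;m[:,:215]=0;m[:,460:]=0
    m=cv2.morphologyEx(m,cv2.MORPH_OPEN,np.ones((3,3)))
    cs=max(cv2.findContours(m,0,1)[0],key=cv2.contourArea); r=cv2.minAreaRect(cs)
    P=np.array([onz("top",p,z) for p in cv2.boxPoints(r)]);print(nm,r,P.round(4).tolist(),P.mean(0).round(4))
E
python3 - <<'E'
import cv2
a=cv2.imread("pics/top0.png")[130:230,190:320];b=cv2.imread("pics/scene0.png")[160:260,170:300]
import numpy as np
cv2.imwrite("pics/crop0.png",cv2.resize(np.hstack([a,b]),None,fx=3,fy=3,interpolation=2))
E
```

```text
top orange []
scene orange [([np.float64(258.3), np.float64(165.1)], np.int32(48), [np.int32(254), np.int32(162), np.int32(9), np.int32(7)]), ([np.float64(209.1), np.float64(178.8)], np.int32(51), [np.int32(205), np.int32(176), np.int32(9), np.int32(7)]), ([np.float64(229.9), np.float64(189.2)], np.int32(51), [np.int32(226), np.int32(186), np.int32(9), np.int32(7)]), ([np.float64(251.6), np.float64(201.8)], np.int32(54), [np.int32(247), np.int32(198), np.int32(10), np.int32(8)]), ([np.float64(188.1), np.float64(208.4)], np.int32(58), [np.int32(184), np.int32(205), np.int32(9), np.int32(8)]), ([np.float64(283.3), np.float64(212.4)], np.int32(58), [np.int32(279), np.int32(209), np.int32(9), np.int32(8)]), ([np.float64(246.9), np.float64(231.7)], np.int32(66), [np.int32(242), np.int32(228), np.int32(10), np.int32(8)])]
blue [270.9 186.6] 1045 [231 168  82  36]
rack ((271.5066833496094, 185.66806030273438), (80.07244110107422, 21.333614349365234), 11.768288612365723) [[0.525, 0.1381, 0.04], [0.5813, 0.1267, 0.04], [0.5374, -0.0829, 0.04], [0.4816, -0.071, 0.04]] [0.5314 0.0277 0.04  ]
tray ((403.5, 187.0), (62.0, 63.0), 90.0) [[0.6038, -0.2293, 0.085], [0.6037, -0.3897, 0.085], [0.4453, -0.3852, 0.085], [0.4449, -0.2265, 0.085]] [ 0.5244 -0.3077  0.085 ]
```

View pics/crop0.png

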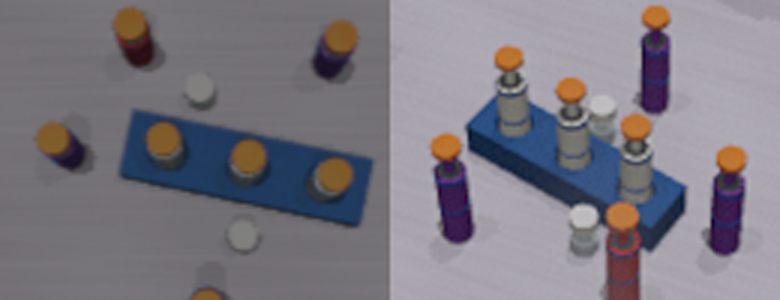

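The crop confirms that the three white cartridges stand in the rack. One vial is on the far side and one on the near side.

Run:
```python
from h import *
t=cv2.imread("pics/top0.png");s=cv2.imread("pics/scene0.png")
B=[c for c,a,r in blobs(t,(5,150,70),(20,255,255))[0] if 165<c[1]<200 and 235<c[0]<320]
B.sort(key=lambda c:c[0]);S=[(251.6,201.8),(229.9,189.2),(209.1,178.8)][::-1]
print(B)
for c in B:
    print(c,"plane",onz("top",c,.132).round(4)," tri",[(lambda r:(r[0].round(4).tolist(),round(r[1],4)))(tri(c,q)) for q in S])
# vials: white caps
for c in((256.5,160),(271,208)): print("vial",onz("top",c,.05).round(3))
for c,z in(((302,143),.13),((235,138),.13),((208,176),.13),((259,231),.13)): print("look",onz("top",c,z).round(3))
```

```text
[array([244. , 175.8]), array([272.7, 181.6]), array([301.4, 187.7])]
[244.  175.8] plane [0.5471 0.0973 0.132 ]  tri [([0.5635, 0.0457, 0.2201], np.float64(0.1094)), ([0.5544, 0.0696, 0.1771], np.float64(0.0572)), ([0.5474, 0.0973, 0.1298], np.float64(0.0001))]
[272.7 181.6] plane [0.5328 0.0267 0.132 ]  tri [([0.5411, 0.0023, 0.1746], np.float64(0.0567)), ([0.5326, 0.0268, 0.1349], np.float64(0.0)), ([0.5267, 0.0551, 0.0924], np.float64(0.0623))]
[301.4 187.7] plane [ 0.5179 -0.0436  0.132 ]  tri [([0.5178, -0.0436, 0.133], np.float64(0.0002)), ([0.5106, -0.0177, 0.0989], np.float64(0.061)), ([0.5068, 0.0121, 0.0643], np.float64(0.128))]
vial [0.599 0.068 0.05 ]
vial [0.471 0.029 0.05 ]
look [ 0.629 -0.046  0.13 ]
look [0.642 0.12  0.13 ]
look [0.547 0.186 0.13 ]
look [0.412 0.06  0.13 ]
```

```bash
python3 -m jog '[[[0.407,-0.383,-0.02,0,0,-85.5,255],[0.407,-0.383,-0.02,0,0,-85.5,255],[0.407,-0.383,-0.02,0,0,-85.5,255],[0.407,-0.383,-0.02,0,0,-85.5,255],[0.407,-0.383,-0.02,0,0,-85.5,255],[0.407,-0.383,-0.02,0,0,-85.5,255],[0.407,-0.383,-0.02,0,0,-85.5,255],[0.407,-0.383,-0.02,0,0,-85.5,255],[0.407,-0.383,-0.02,0,0,-85.5,255],[0.407,-0.383,-0.02,0,0,-85.5,255]]]'
```

```text
clock: 0.93
eef_pos: [0.4436, 0.1929, 0.2241]
tool_rot: [0.696, 0.718, -0.0, -0.0]
ft_force: [0.1, 0.1, 0.5]
grip_width: -0.0001
```

```bash
python3 -m jog '[[[0.103,-0.096,-0.05,0,0,-13.8,255],[0.103,-0.096,-0.05,0,0,-13.8,255],[0.103,-0.096,-0.05,0,0,-13.8,255],[0.103,-0.096,-0.05,0,0,-13.8,255],[0.103,-0.096,-0.05,0,0,-13.8,255],[0.103,-0.096,-0.05,0,0,-13.8,255],[0.103,-0.096,-0.05,0,0,-13.8,255]]]'
```

```text
clock: 1.52
eef_pos: [0.5451, 0.099, 0.1741]
tool_rot: [0.775, 0.632, -0.001, -0.001]
ft_force: [-0.2, 0.4, 1.1]
grip_width: 0.0
```

Run:
```python
from h import *
a=bot.camera("top");b=bot.camera("scene")
cv2.imwrite("pics/p1.png",cv2.resize(np.hstack([a[110:240,180:320],b[110:240,180:320]]),None,fx=2.8,fy=2.8,interpolation=2))
o=bot.get_obs();print(o["eef_pos"],o["tool_rot"],o["ft_force"],o["joint_pos"])
```

```text
[0.54517251 0.09974559 0.17493488] [ 7.74580218e-01  6.32475647e-01  2.01837563e-04 -3.99862216e-05] [0.19452068 0.36350271 0.42872211] [1.80818753e-01 3.81544713e-01 3.15527903e-02 1.22048953e+00
 2.64952977e-04 1.95292107e+00]
```

View pics/p1.png

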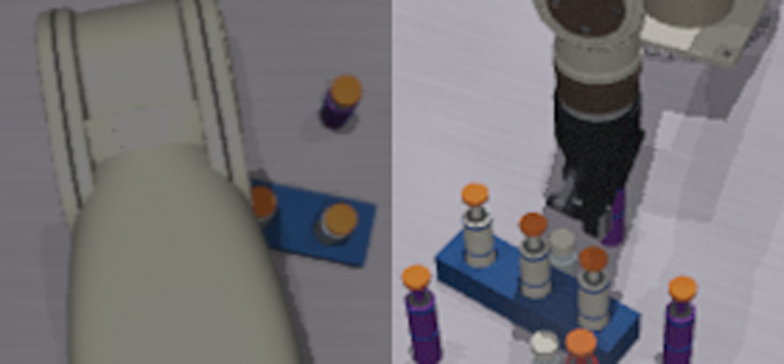

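The camera shows the closed fingertips over the first disc at roughly (0.545, 0.099), so I centre and descend in small steps.

```bash
python3 -m jog '[[[0.002,-0.002,-0.012,0,0,0,255],[0.002,-0.002,-0.024,0,0,0,255],[0.002,-0.002,-0.024,0,0,0,255],[0.002,-0.002,-0.0255,0,0,0,255],[0.002,-0.002,-0.027,0,0,0,255],[0.002,-0.002,-0.0285,0,0,0,255],[0.002,-0.002,-0.030,0,0,0,255],[0.002,-0.002,-0.0315,0,0,0,255],[0.002,-0.002,-0.033,0,0,0,255],[0.002,-0.002,-0.0345,0,0,0,255]]]'
```

```text
clock: 2.45
eef_pos: [0.5479, 0.0968, 0.1399]
tool_rot: [0.775, 0.632, 0.0, 0.0]
ft_force: [0.1, -0.1, 3.4]
grip_width: -0.0
```

```bash
python3 -m jog '[[[0,0,-0.0015,0,0,0,255],[0,0,-0.003,0,0,0,255],[0,0,-0.0045,0,0,0,255],[0,0,-0.006,0,0,0,255],[0,0,-0.0075,0,0,0,255],[0,0,-0.0075,0,0,0,255],[0,0,-0.0075,0,0,0,255]]]'
```

```text
clock: 3.03
eef_pos: [0.5485, 0.0968, 0.1336]
tool_rot: [0.775, 0.632, 0.001, 0.001]
ft_force: [-0.7, 0.5, 8.0]
grip_width: 0.0002
```

```bash
python3 -m jog '[[[0,0,0,0,0,0,255]]]';  python3 -m jog '[[[0,0,-0.0005,0,0,0,255],[0,0,-0.001,0,0,0,255],[0,0,-0.001,0,0,0,255]]]'
```

```text
clock: 3.12
eef_pos: [0.5485, 0.0969, 0.1336]
tool_rot: [0.775, 0.632, 0.001, 0.001]
ft_force: [-2.1, 0.5, 7.5]
grip_width: -0.0001
clock: 3.37
eef_pos: [0.5491, 0.0969, 0.1333]
tool_rot: [0.775, 0.632, 0.002, 0.001]
ft_force: [-1.2, 0.0, 10.5]
grip_width: 0.0
```

```bash
python3 -m jog '[[[0,0,-0.0005,0,0,0,255],[0,0,-0.001,0,0,0,255],[0,0,-0.0015,0,0,0,255],[0,0,-0.0015,0,0,0,255]]]'
```

```text
clock: 3.7
eef_pos: [0.5494, 0.097, 0.1323]
tool_rot: [0.775, 0.632, 0.002, 0.001]
ft_force: [-0.5, -0.1, 11.6]
grip_width: 0.0002
```

The first plunger resists at about 11 N near z = 0.125, so it is the jammed candidate. Next is the middle one.

```bash
python3 -m jog '[[[0,0,0.03,0,0,0,255],[0,0,0.03,0,0,0,255],[-0.0145,-0.0703,0.03,0,0,0,255],[-0.0145,-0.0703,0.03,0,0,0,255],[-0.0145,-0.0703,0.03,0,0,0,255],[-0.0145,-0.0703,0.018,0,0,0,255],[-0.0145,-0.0703,0.018,0,0,0,255],[-0.0145,-0.0703,0.018,0,0,0,255]]]'
```

```text
clock: 4.37
eef_pos: [0.5325, 0.0266, 0.1469]
tool_rot: [0.775, 0.632, -0.001, -0.001]
ft_force: [0.6, 0.0, -0.2]
grip_width: 0.0004
```

```bash
python3 -m jog '[[[0,0,-0.0015,0,0,0,255],[0,0,-0.003,0,0,0,255],[0,0,-0.0045,0,0,0,255],[0,0,-0.006,0,0,0,255],[0,0,-0.0075,0,0,0,255],[0,0,-0.009,0,0,0,255],[0,0,-0.0105,0,0,0,255],[0,0,-0.012,0,0,0,255],[0,0,-0.0135,0,0,0,255],[0,0,-0.015,0,0,0,255]]]'
```

```text
clock: 5.2
eef_pos: [0.5334, 0.0265, 0.1329]
tool_rot: [0.775, 0.632, 0.0, 0.0]
ft_force: [-0.3, -0.1, 3.0]
grip_width: -0.0001
```

```bash
python3 -m jog '[[[0,0,-0.0015,0,0,0,255],[0,0,-0.003,0,0,0,255],[0,0,-0.003,0,0,0,255]]]'
```

```text
clock: 5.45
eef_pos: [0.5331, 0.0264, 0.1295]
tool_rot: [0.775, 0.632, -0.0, -0.0]
ft_force: [1.7, 1.3, 1.6]
grip_width: 0.0003
```

```bash
python3 -m jog '[[[0,0,-0.0015,0,0,0,255],[0,0,-0.003,0,0,0,255],[0,0,-0.0045,0,0,0,255],[0,0,-0.006,0,0,0,255],[0,0,-0.007,0,0,0,255],[0,0,-0.007,0,0,0,255]]]'
```

```text
clock: 5.95
eef_pos: [0.5331, 0.0264, 0.1226]
tool_rot: [0.775, 0.632, -0.0, -0.0]
ft_force: [-0.3, -0.1, 3.0]
grip_width: 0.0001
```

```bash
python3 -m jog '[[[0,0,-0.001,0,0,0,255],[0,0,-0.002,0,0,0,255],[0,0,-0.002,0,0,0,255]]]'
```

```text
clock: 6.2
eef_pos: [0.5335, 0.0265, 0.121]
tool_rot: [0.775, 0.632, 0.0, 0.0]
ft_force: [-0.5, 0.2, 4.2]
grip_width: -0.0002
```

```bash
python3 -m jog '[[[0,0,-0.001,0,0,0,255],[0,0,-0.0015,0,0,0,255],[0,0,-0.0015,0,0,0,255]]]'
```

```text
clock: 6.45
eef_pos: [0.534, 0.0266, 0.1206]
tool_rot: [0.775, 0.632, 0.001, 0.001]
ft_force: [0.3, 0.7, 8.6]
grip_width: 0.0
```

```bash
python3 -m jog '[[[0,0,0.04,0,0,0,255],[0,0,0.042,0,0,0,255],[-0.0149,-0.0703,0.042,0,0,0,255],[-0.0149,-0.0703,0.042,0,0,0,255],[-0.0149,-0.0703,0.042,0,0,0,255],[-0.0149,-0.0703,0.029,0,0,0,255],[-0.0149,-0.0703,0.029,0,0,0,255],[-0.0149,-0.0703,0.029,0,0,0,255]]]'
```

```text
clock: 7.12
eef_pos: [0.5172, -0.0437, 0.1474]
tool_rot: [0.775, 0.632, -0.001, -0.001]
ft_force: [0.1, 0.7, 0.3]
grip_width: 0.0005
```

```bash
python3 -m jog '[[[0,0,-0.0015,0,0,0,255],[0,0,-0.003,0,0,0,255],[0,0,-0.0045,0,0,0,255],[0,0,-0.006,0,0,0,255],[0,0,-0.0075,0,0,0,255],[0,0,-0.009,0,0,0,255],[0,0,-0.0105,0,0,0,255],[0,0,-0.012,0,0,0,255],[0,0,-0.0135,0,0,0,255],[0,0,-0.015,0,0,0,255]]]'
```

```text
clock: 7.95
eef_pos: [0.5186, -0.0438, 0.1335]
tool_rot: [0.775, 0.632, 0.0, 0.0]
ft_force: [-0.6, -0.1, 3.1]
grip_width: -0.0
```

```bash
python3 -m jog '[[[0,0,-0.0015,0,0,0,255],[0,0,-0.003,0,0,0,255],[0,0,-0.003,0,0,0,255]]]'
```

```text
clock: 8.2
eef_pos: [0.5182, -0.0438, 0.13]
tool_rot: [0.775, 0.632, -0.0, -0.0]
ft_force: [1.0, 1.2, 1.1]
grip_width: -0.0004
```

Sound here too, so on to the stop.

```bash
python3 -m jog '[[[0,0,-0.0015,0,0,0,255],[0,0,-0.003,0,0,0,255],[0,0,-0.0045,0,0,0,255],[0,0,-0.006,0,0,0,255],[0,0,-0.0075,0,0,0,255],[0,0,-0.0075,0,0,0,255]]]'
```

```text
clock: 8.7
eef_pos: [0.5182, -0.0438, 0.1225]
tool_rot: [0.775, 0.632, -0.0, -0.0]
ft_force: [-0.3, 0.1, 2.0]
grip_width: -0.0001
```

```bash
python3 -m jog '[[[0,0,-0.001,0,0,0,255],[0,0,-0.002,0,0,0,255],[0,0,-0.003,0,0,0,255],[0,0,-0.003,0,0,0,255]]]'
```

```text
clock: 9.03
eef_pos: [0.5189, -0.0438, 0.1207]
tool_rot: [0.775, 0.632, 0.001, 0.0]
ft_force: [-0.6, 1.1, 8.2]
grip_width: 0.0001
```

```bash
python3 -m jog '[[[0,0,0.04,0,0,0,255],[0,0,0.07,0,0,0,255],[0,0,0.07,0,0,0,100],[0.0292,0.1406,0.07,0,0,0,100],[0.0292,0.1406,0.07,0,0,0,100],[0.0292,0.1406,0.07,0,0,0,100],[0.0292,0.1406,0.07,0,0,0,100],[0.0292,0.1406,0.07,0,0,0,100],[0.0292,0.1406,0.07,0,0,0,100],[0.0292,0.1406,0.07,0,0,0,100]]]'
```

```text
clock: 9.87
eef_pos: [0.5468, 0.0961, 0.189]
tool_rot: [0.775, 0.632, -0.001, -0.0]
ft_force: [0.6, 0.1, 0.3]
grip_width: 0.052
```

Run:
```python
from h import *
a=bot.camera("top");b=bot.camera("scene")
cv2.imwrite("pics/p2.png",cv2.resize(np.hstack([a[110:240,180:320],b[110:240,180:320]]),None,fx=2.8,fy=2.8,interpolation=2))
print(bot.get_obs()["eef_pos"])
for c,q,_ in blobs(b,(3,150,70),(20,255,255))[0]: print(c,q)
```

```text
[0.54711358 0.09542509 0.18950283]
[209.5 184.6] 55
[230.1 195.5] 60
[251.5 203.6] 62
[188.1 208.7] 63
[283.2 212.9] 66
[246.9 231.8] 69
[357.6 255. ] 229
```

View pics/p2.png

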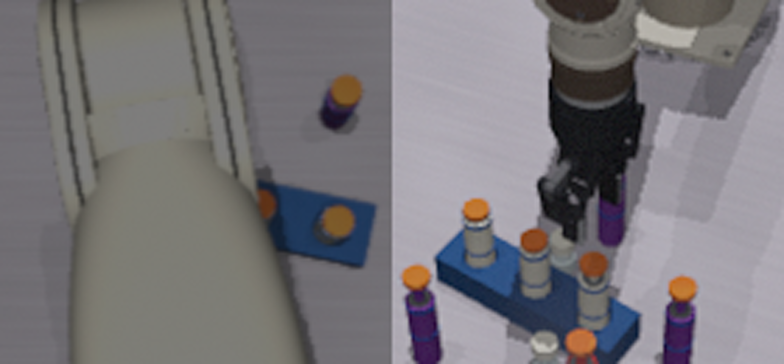

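The two sound discs dropped about 6 px and the jammed one about 2 px, and the open gripper is over the jammed cartridge. Now the descent to grip.

```bash
python3 -m jog '[[[0,0.001,-0.02,0,0,0,100],[0,0.001,-0.04,0,0,0,100],[0,0.001,-0.06,0,0,0,100],[0,0.001,-0.08,0,0,0,100],[0,0.001,-0.09,0,0,0,100],[0,0.001,-0.1,0,0,0,100],[0,0.001,-0.11,0,0,0,100],[0,0.001,-0.117,0,0,0,100],[0,0.001,-0.117,0,0,0,100],[0,0.001,-0.117,0,0,0,100]]]'
```

```text
clock: 10.8
eef_pos: [0.5477, 0.0977, 0.073]
tool_rot: [0.775, 0.632, 0.0, 0.0]
ft_force: [-0.5, -0.7, 0.3]
grip_width: 0.0516
```

```bash
python3 -m jog '[[[0,0,0,0,0,0,130],[0,0,0,0,0,0,150],[0,0,0,0,0,0,170],[0,0,0,0,0,0,255],[0,0,0,0,0,0,255],[0,0,0,0,0,0,255]]]'
```

```text
clock: 11.3
eef_pos: [0.548, 0.098, 0.0739]
tool_rot: [0.775, 0.632, 0.001, 0.0]
ft_force: [-1.8, 0.4, 5.1]
grip_width: 0.0292
```

```bash
python3 -m jog '[[[0,0,0.005,0,0,0,255],[0,0,0.015,0,0,0,255],[0,0,0.03,0,0,0,255],[0,0,0.05,0,0,0,255],[0,0,0.07,0,0,0,255],[0,0,0.09,0,0,0,255],[0,0,0.11,0,0,0,255],[0,0,0.13,0,0,0,255],[0,0,0.14,0,0,0,255],[0,0,0.14,0,0,0,255]]]'
python3 - <<'E'
from h import *
a=bot.camera("top");b=bot.camera("scene")
cv2.imwrite("pics/p3.png",cv2.resize(b[60:280,80:360],None,fx=2.8,fy=2.8,interpolation=2))
E
```

```text
clock: 12.13
eef_pos: [0.5492, 0.098, 0.216]
tool_rot: [0.775, 0.632, 0.002, 0.001]
ft_force: [0.1, 0.3, -1.1]
grip_width: 0.0293
```

View pics/p3.png

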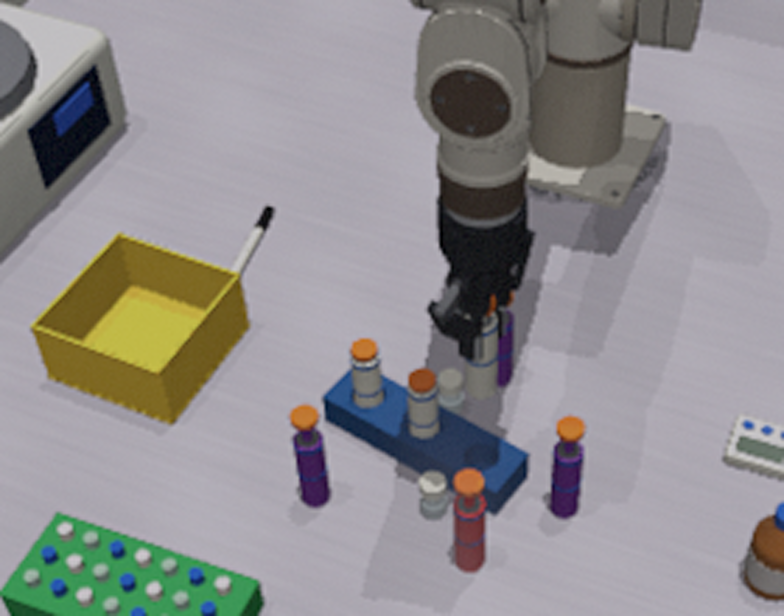

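The cartridge hangs upright in the gripper, clear of the rack, and the other two stand home. The tray centre is at (0.524, -0.308).

```bash
python3 -m jog '[[[-0.001,-0.015,0,0,0,0,255],[-0.002,-0.04,0,0,0,0,255],[-0.004,-0.07,0,0,0,0,255],[-0.006,-0.105,0,0,0,0,255],[-0.008,-0.14,0,0,0,0,255],[-0.01,-0.175,0,0,0,0,255],[-0.012,-0.21,0,0,0,0,255],[-0.014,-0.245,0,0,0,0,255],[-0.016,-0.275,0,0,0,0,255],[-0.018,-0.3,0,0,0,0,255]]]'; python3 -m jog '[[[-0.001,-0.025,0,0,0,0,255],[-0.003,-0.05,0,0,0,0,255],[-0.004,-0.075,0,0,0,0,255],[-0.005,-0.095,0,0,0,0,255],[-0.006,-0.106,0,0,0,0,255],[-0.006,-0.106,0,0,0,0,255],[-0.006,-0.106,0,0,0,0,255],[-0.006,-0.106,0,0,0,0,255]]]'
```

```text
clock: 13.07
eef_pos: [0.5281, -0.2042, 0.2106]
tool_rot: [0.776, 0.631, -0.001, -0.002]
ft_force: [0.6, 0.6, -1.8]
grip_width: 0.0295
clock: 13.73
eef_pos: [0.5234, -0.3069, 0.2121]
tool_rot: [0.775, 0.632, -0.0, -0.001]
ft_force: [0.0, -0.3, -2.1]
grip_width: 0.0296
```

```bash
python3 -m jog '[[[0,0,-0.015,0,0,0,255],[0,0,-0.035,0,0,0,255],[0,0,-0.055,0,0,0,255],[0,0,-0.075,0,0,0,255],[0,0,-0.095,0,0,0,255],[0,0,-0.11,0,0,0,255],[0,0,-0.12,0,0,0,255],[0,0,-0.128,0,0,0,255],[0,0,-0.134,0,0,0,255],[0,0,-0.134,0,0,0,255]]]'; python3 -m jog '[[[0,0,-0.001,0,0,0,255],[0,0,-0.002,0,0,0,255],[0,0,-0.003,0,0,0,255],[0,0,-0.004,0,0,0,255],[0,0,-0.004,0,0,0,255],[0,0,-0.004,0,0,0,255]]]'
```

```text
clock: 14.57
eef_pos: [0.5233, -0.3074, 0.0781]
tool_rot: [0.775, 0.632, -0.0, -0.001]
ft_force: [-0.7, 0.3, -1.7]
grip_width: 0.0295
clock: 15.07
eef_pos: [0.5236, -0.3084, 0.0751]
tool_rot: [0.775, 0.632, 0.0, 0.0]
ft_force: [0.0, -0.7, -0.5]
grip_width: 0.0294
```

```bash
python3 -m jog '[[[0,0,-0.001,0,0,0,255],[0,0,-0.001,0,0,0,255],[0,0,-0.001,0,0,0,130],[0,0,-0.001,0,0,0,110],[0,0,-0.001,0,0,0,90],[0,0,-0.001,0,0,0,80],[0,0,-0.001,0,0,0,80],[0,0,-0.001,0,0,0,80],[0,0,-0.001,0,0,0,80]]]'; python3 -m jog '[[[0,0,0.01,0,0,0,80],[0,0,0.025,0,0,0,80],[0,0,0.045,0,0,0,80],[0,0,0.07,0,0,0,80],[0,0,0.1,0,0,0,80],[0,0,0.13,0,0,0,80],[0,0,0.16,0,0,0,80],[-0.05,0,0.18,0,0,0,80],[-0.09,0,0.18,0,0,0,80],[-0.13,0,0.18,0,0,0,80]]]'; python3 -m jog '[[[-0.04,0.04,0,0,0,0,80],[-0.08,0.08,0,0,0,0,80],[-0.12,0.12,0,0,0,0,80],[-0.12,0.12,0,0,0,0,80],[-0.12,0.12,0,0,0,0,80],[-0.12,0.12,0,0,0,0,80],[-0.12,0.12,0,0,0,0,80]]]'
python3 - <<'E'
from h import *
a=bot.camera("top");b=bot.camera("scene")
cv2.imwrite("pics/p4.png",np.hstack([cv2.resize(a[120:260,180:450],None,fx=1.45,fy=1.45),cv2.resize(b[130:280,90:380],(392,203))]))
B=[(c,q) for c,q,r in blobs(a,(3,150,70),(20,255,255))[0]];print("top",B)
S=[(c,q) for c,q,r in blobs(b,(3,150,70),(20,255,255))[0]];print("scene",S)
for c,_ in B:
    for d,_ in S:
        p,e=tri(c,d)
        if e<.003 and .05<p[2]<.15: print(c,d,p.round(4),round(e,4))
# bystanders: change in the top picture
d=cv2.absdiff(a,cv2.imread("pics/top0.png")).max(2)
print(cv2.cvtColor(a,6).shape, [ (n,int((d[y-8:y+8,x-8:x+8]>40).sum())) for n,x,y in(("v0",256,160),("v1",271,208),("bottle",131,179),("timer",151,234),("marker",389,260))])
E
```

```text
clock: 15.82
eef_pos: [0.5236, -0.3082, 0.074]
tool_rot: [0.775, 0.632, 0.0, 0.0]
ft_force: [0.2, 0.0, 0.2]
grip_width: 0.0585
clock: 16.65
eef_pos: [0.4017, -0.3087, 0.2561]
tool_rot: [0.775, 0.633, 0.0, 0.002]
ft_force: [-0.2, -1.5, 0.2]
grip_width: 0.0585
clock: 17.23
eef_pos: [0.2825, -0.1887, 0.255]
tool_rot: [0.775, 0.632, 0.0, 0.002]
ft_force: [0.2, -0.6, 0.2]
grip_width: 0.0587
top [(array([233.2, 137.9]), np.int32(83)), (array([303.3, 142.3]), np.int32(79)), (array([207.5, 176. ]), np.int32(76)), (array([127.8, 183.8]), np.int32(54)), (array([272.4, 182.6]), np.int32(75)), (array([408.6, 186.2]), np.int32(96)), (array([300.5, 188.5]), np.int32(74)), (array([258.8, 231.4]), np.int32(74))]
scene [(array([127.1, 157.4]), np.int32(71)), (array([258.2, 165.4]), np.int32(52)), (array([209.6, 184.6]), np.int32(54)), (array([230. , 195.6]), np.int32(59)), (array([188.1, 208.7]), np.int32(63)), (array([283.2, 212.9]), np.int32(66)), (array([247. , 231.8]), np.int32(66)), (array([357.7, 254.8]), np.int32(228))]
[233.2 137.9] [247.  231.8] [0.6427 0.1245 0.1273] 0.0005
[303.3 142.3] [188.1 208.7] [ 0.6318 -0.05    0.1262] 0.0011
[207.5 176. ] [283.2 212.9] [0.5474 0.1881 0.1255] 0.0002
[272.4 182.6] [230.  195.6] [0.5328 0.0265 0.1084] 0.0005
[408.6 186.2] [127.1 157.4] [ 0.5231 -0.309   0.1207] 0.0013
[300.5 188.5] [209.6 184.6] [ 0.5179 -0.0437  0.109 ] 0.0003
[258.8 231.4] [258.2 165.4] [0.4107 0.0608 0.127 ] 0.0004
(384, 512) [('v0', 0), ('v1', 0), ('bottle', 0), ('timer', 0), ('marker', 32)]
```

View pics/p4.png

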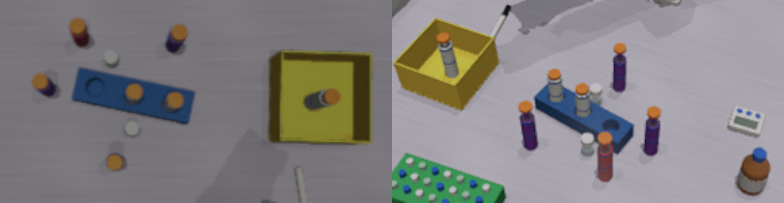

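The last picture shows the rejected cartridge standing in the tray (disc at top-view pixel (409,186)) and the two pressed ones in the rack at (272,183) and (300,188). The bystanders have not moved; the pixel change near the marker looks like the arm's shadow, since its end is still at (386,237).

```bash
python3 -c "
from workcell import bot
print(bot.job_done())"
```

```text
the job is handed in; nothing more can be done
None
```

I found the jammed cartridge, put it in the yellow tray and handed the job in at about 17 s of the 69 s allowed. No verdict was reported.

- **Jammed cartridge:** it was the one at the +y end of the rack. Its plunger pushed back at 10–12 N with the fingertips near z = 0.125 m. I stopped there, at roughly 10–12 mm of travel, well inside the 8–20 mm needed.
- **Sound cartridges:** the other two slid at 1–4 N and met their stops at about 8 N with the fingertips near z = 0.113 m, which is fully home. No force reading went above about 12 N.
- **Final picture:** the rejected cartridge stands in the middle of the tray at (0.523, -0.309). The other two are upright in the rack, and their disc heights read about 12 mm lower than the jammed one's.
- **Disc heights:** triangulated from the two cameras, they read about 4 mm low (0.109 m against 0.113 m by touch), so I relied on touch for plunger depth.
- **Bystanders:** both vials, the bottle and the timer showed no change in the top view. The marker's surroundings changed in 32 pixels. I took this for the arm's shadow, because the visible end of the marker had not moved.

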